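# Load the sample lane in reverse order and close its end stop

## Task

Move the four sample jars with coloured caps from the white transport rack into the blue-sided sample lane with their left-to-right order reversed: seen from the robot, the jar at the right-hand end of the rack goes against the lane's fixed wall at the left, and the others follow it in turn toward the right. Stand them upright on the lane's floor without tipping any over, then slide the end stop up so that the row is packed snug between wall and stop, and let go.

Things in the scene. Friction and masses are not known exactly. Their poses are not given: they have to be found in the camera images.
- jar_red_mid (a point): sample jar with red cap and red stripe: white cylinder 44 mm in diameter to 60 mm height, cap 40 mm in diameter above, 82 mm tall in all, about 90 g, loose; point on its axis half-way up (41 mm above its underside), z up along the axis, yaw arbitrary
- jar_yellow_mid (a point): sample jar with yellow cap and yellow stripe: white cylinder 44 mm in diameter to 60 mm height, cap 40 mm in diameter above, 82 mm tall in all, about 90 g, loose; point on its axis half-way up (41 mm above its underside), z up along the axis, yaw arbitrary
- jar_green_mid (a point): sample jar with green cap and green stripe: white cylinder 44 mm in diameter to 60 mm height, cap 40 mm in diameter above, 82 mm tall in all, about 90 g, loose; point on its axis half-way up (41 mm above its underside), z up along the axis, yaw arbitrary
- jar_blue_mid (a point): sample jar with blue cap and blue stripe: white cylinder 44 mm in diameter to 60 mm height, cap 40 mm in diameter above, 82 mm tall in all, about 90 g, loose; point on its axis half-way up (41 mm above its underside), z up along the axis, yaw arbitrary
- clip_red: red colour clip fixed on the transport rack's edge on the robot's side, 12 x 34 mm, its top 19 mm above the table, before the pocket in which the red jar starts; shows the original order. Origin on the table under its centre; y along the rack to its left end, x away from the robot (pocket centre 40 mm along x). The white rack has four 56 mm pockets in a row, 60 mm apart, floor 4 mm, walls 16 mm high
- clip_yellow: yellow colour clip fixed on the transport rack's edge on the robot's side, 12 x 34 mm, its top 19 mm above the table, before the pocket in which the yellow jar starts; shows the original order. Origin on the table under its centre; y along the rack to its left end, x away from the robot (pocket centre 40 mm along x). The white rack has four 56 mm pockets in a row, 60 mm apart, floor 4 mm, walls 16 mm high
- clip_green: green colour clip fixed on the transport rack's edge on the robot's side, 12 x 34 mm, its top 19 mm above the table, before the pocket in which the green jar starts; shows the original order. Origin on the table under its centre; y along the rack to its left end, x away from the robot (pocket centre 40 mm along x). The white rack has four 56 mm pockets in a row, 60 mm apart, floor 4 mm, walls 16 mm high
- clip_blue: blue colour clip fixed on the transport rack's edge on the robot's side, 12 x 34 mm, its top 19 mm above the table, before the pocket in which the blue jar starts; shows the original order. Origin on the table under its centre; y along the rack to its left end, x away from the robot (pocket centre 40 mm along x). The white rack has four 56 mm pockets in a row, 60 mm apart, floor 4 mm, walls 16 mm high
- lane: sample lane with blue sides, a trough open at the top, roughly left to right in front of the robot. Origin on the table under its centre; y along it to its left end, x across away from the robot. Floor 4 mm thick; side walls 14 mm high with inner faces at x = -30 and +30 mm; fixed end wall at the left, 55 mm high, its inner face at y = +148 mm. Four jars packed against that wall have their centres at y = +126, +82, +38 and -6 mm
- stop_grip (a point): grey sliding end stop at the lane's right end; the point is on the axis of its black 18 x 18 mm grip post (top 76 mm), 60 mm above the table. Its face, 55 mm high, is 40 mm from the post toward the end wall; a foot 16 mm high reaches 20 mm behind the post. Slides along the lane's y (post at -128 to -58 mm in its frame), about 1.5 N friction, stays where left; four snug jars put the post at y = -68 mm
There are look-alikes about, which are no part of the job. Of the things like the clip_green, leave any that is black; of the rest the smaller one is meant.

How it is judged:
By the outcome, as a careful person would: the job done as asked, in the order asked, and still so for the second after the job is handed in, with the robot touching nothing.
It also fails if it takes over 99 s, if anything falls off the work surface, if the arm or the gripper's body presses on something with over 40 N, if the wrist force passes 120 N, or if a joint passes its speed limit or range.

## Robot

A 6-joint arm with a two-finger parallel gripper is mounted at the origin on the work surface. World frame = base frame: x ahead of the robot, y to its left, z up, the work surface at z = 0. Lengths are in m, angles in rad, forces in N, time in s.
With the tool pointing down it reaches from about 0.275 to 0.725 m from the base axis. Payload 5.6 kg.
Tool frame: the origin (TCP) lies at the very end of the fingers, on their centre line; the grasp point (between the pads) lies 19 mm behind it; z points along the fingers, y is the line along which they close (so a half turn about z gives the same grasp; the last joint's range is limited). The gripper opens to 85 mm and grips with 20 to 120 N. Pads are 22 mm wide; open, the fingers measure 114 mm over their backs; the gripper's body (76 mm by 85 mm) begins 54 mm behind the grasp point. The pads swing forward as they close: fully open they stand 13 mm farther back than shut.
Start: joints at [1.407, 0.255, 0.108, 0, -1.424, -0.285], TCP at [0.239, 0.496, 0.231] pointing down, gripper open.
Joint ranges: [-2.95, 2.95], [-1.21, 1.97], [-1.09, 1.5], [-2.87, 1.71], [-2.94, -0.07], [-3.05, 3.05]. Speed limits (rad/s): [2.57, 2.57, 3.14, 3.14, 3.14, 3.14].

## Interface

Orientations are given as a unit quaternion [w, x, y, z].
In Python, from station import telemetry, cams, ticket gives the robot as it stands.
- The arm moves only by the tool apply_moves, never from a script. Its arguments are lists of equal length, an entry for each row: "linear": the shift along the tool's x, y, z in m, a list of three; "spin": the turn about the tool's z in rad. In form: {"linear": [[tx, ty, tz], ...], "spin": [spin, ...]}. A call has exactly 5 rows; each row is the pose to reach, as a shift and turn from the pose commanded when the call began, along the tool's axes at that moment; what a row does not reach only later rows make up. A row lasts 1/8 s, in which the tool goes at most 62.5 mm and 10.7 degrees, less where a joint would pass 70% of its speed; a pose out of reach is approached as far as the arm can. A call with a gripper value outside its range is refused whole. "grip" is the closure, from -1 (fully open) to 1 (shut), set as the call begins (left out, the last holds). The fingers move at their own pace and stop on an object; "grip_force" is the grip in N (left out, the last holds). Time passes only in rows, so rows that repeat a pose let the fingers close, or fill a call up. It gives the time, the measured TCP pose, the force, the opening and the grip force at its end, in the units of the state.
- telemetry.get_obs(): the state, without advancing time (a new reading comes with each control period).
- cams.snapshot(name): name is "side" or "top"; returns the picture (384x512x3 uint8, red, green, blue); there is no depth.
- cams.camera_params(name): a dict with "fx", "fy", "cx", "cy" (pixels), "world_from_camera" (4x4, takes a point from camera to world coordinates). Camera axes: x right, y down, z forward; pixel columns grow to the right and rows downward; lengths in m; the calibration is good to about 2 mm. A picture is of the moment at which its call begins. camera_params takes no time and is no camera call.
- ticket.hand_in(): hands the job in; it is judged then, once.
The state is a dict: "time": time; "qpos": joint angles; "joint_velocities": joint speeds; "effort": joint torques, N m; "ee_pos": TCP position; "ee_rot": TCP orientation; "contact_force": force on the tool from outside, world axes, zero at the start; "wrist_torque": the same for the moment, N m; "grip_width": finger opening in m; "grip_force": force on a finger pad.
Only numpy, scipy, OpenCV 4.12 (cv2) and the standard library are available. Lean on these libraries where they do the work, as an engineer would, in place of code of your own. Each camera call takes 0.05 s, during which the arm holds its last target. There are 200 camera calls.

## Working session

There is one attempt and no reset: what is moved stays moved. The work goes in short steps, Python scripts to look and compute and a tool call to move; the robot and the scene stay as the last step left them, time stands still between calls to the robot, and variables do not carry over. Pictures are saved under pics/ and viewed, at most 14 in all, crops included, and the job is handed in when it is done.

Besides the shell and the picture viewer there is one more tool, called after "Call:" as name([rows], argument=value, ...), one row to a line, values as JSON. apply_moves: Moves the arm, as the interface text tells. Its arguments: {"type":"object","properties":{"linear":{"type":"array","items":{"type":"array","items":{"type":"number"}}},"spin":{"type":"array","items":{"type":"number"}},"grip":{"type":"number"},"grip_force":{"type":"number"}},"required":["linear","spin"]}

```bash
mkdir -p pics; ls
cat > h.py <<'E'
import numpy as np,cv2
from station import telemetry,cams,ticket
def snap(n,f):
    im=np.array(cams.snapshot(n)); cv2.imwrite('pics/'+f,im[:,:,::-1]); return im
def ray(n,u,v,z):
    p=cams.camera_params(n);T=np.array(p["world_from_camera"])
    d=T[:3,:3]@np.array([(u-p["cx"])/p["fx"],(v-p["cy"])/p["fy"],1]);o=T[:3,3]
    return o+d*(z-o[2])/d[2]
def proj(n,P):
    p=cams.camera_params(n);T=np.linalg.inv(np.array(p["world_from_camera"]))
    c=T[:3,:3]@np.array(P)+T[:3,3]
    return np.array([p["fx"]*c[0]/c[2]+p["cx"],p["fy"]*c[1]/c[2]+p["cy"]])
E
python3 - <<'E'
from h import *
a=snap('top','top0.png');b=snap('side','side0.png')
for n in('top','side'):
    p=cams.camera_params(n);print(n,p['fx'],p['cx'],p['cy'],np.round(p['world_from_camera'],3).tolist())
o=telemetry.get_obs();print(o)
E
```

```text
pics
top 481.6238086054691 258.07816791613396 186.92943119147094 [[0.007, -0.993, 0.12, 0.423], [-1.0, -0.009, -0.013, -0.04], [0.014, -0.12, -0.993, 0.878], [0.0, 0.0, 0.0, 1.0]]
side 358.204820358613 260.7876998182233 190.6439804845124 [[-0.817, -0.331, 0.472, 0.192], [-0.576, 0.481, -0.66, 0.411], [-0.009, -0.812, -0.584, 0.444], [0.0, 0.0, 0.0, 1.0]]
{'time': 0.1, 'qpos': array([ 1.40661616e+00,  2.55701420e-01,  1.07156614e-01, -3.36903217e-04,
       -1.42386534e+00, -2.84613529e-01]), 'joint_velocities': array([-0.00054909, -0.00133714,  0.00296422,  0.00182474,  0.00049668,
        0.00053561]), 'effort': array([-3.02789398e-03, -3.87599838e+01,  2.38475114e+01,  5.37784651e+00,
       -3.76819633e-03, -3.92929294e-06]), 'ee_pos': array([0.2384198 , 0.49518239, 0.23050103]), 'ee_rot': array([ 8.15475083e-04,  9.74922648e-01, -2.22542469e-01, -1.17754489e-04]), 'contact_force': array([-0.20244478,  0.40549157, -0.30346218]), 'wrist_torque': array([0.01698844, 0.02236975, 0.00867104]), 'grip_force': 0.0, 'grip_width': 0.08552967868241604}
```

View pics/top0.png

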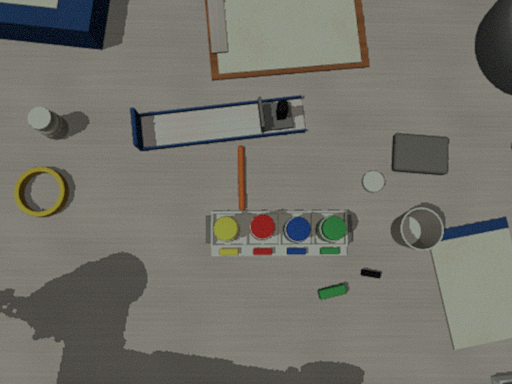

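View pics/side0.png

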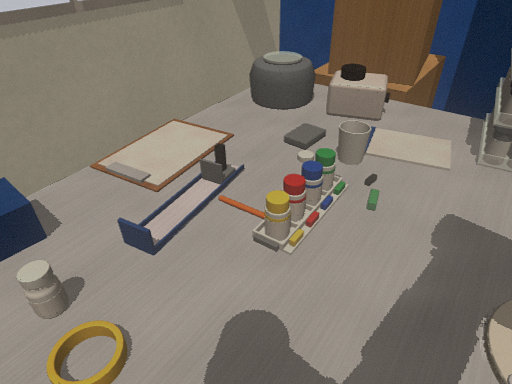

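Run:
```python
from h import *
im=cv2.imread('pics/top0.png')
c=cv2.resize(im[88:180,120:320],None,fx=4,fy=4,interpolation=cv2.INTER_CUBIC);c2=cv2.resize(im[200:305,200:400],None,fx=4,fy=4,interpolation=cv2.INTER_CUBIC)
cv2.imwrite('pics/lane0.png',cv2.convertScaleAbs(c,alpha=1.5));cv2.imwrite('pics/rack0.png',c2)
hsv=cv2.cvtColor(im,cv2.COLOR_BGR2HSV)
for n,lo,hi in(('yellow',20,35),('red',0,8),('blue',105,125),('green',45,85)):
    m=cv2.inRange(hsv,(lo,120,70),(hi,255,255))
    if n=='red': m|=cv2.inRange(hsv,(172,120,70),(180,255,255))
    m[:205]=0;m[305:]=0;m[:,:205]=0;m[:,380:]=0
    k,l,s,ce=cv2.connectedComponentsWithStats(m)
    for i in range(1,k):
        if s[i,4]>40: 
            z=0.086 if s[i,4]>200 else 0.019
            print(n,s[i].tolist(),ce[i].round(1),ray('top',*ce[i],z).round(4))
```

```text
yellow [214, 217, 24, 23, 441] [225.4 228. ] [0.4505 0.0024 0.086 ]
yellow [220, 249, 18, 6, 108] [228.5 251.5] [ 4.114e-01 -1.000e-04  1.900e-02]
red [251, 215, 24, 23, 442] [262.3 226.1] [ 0.4541 -0.0581  0.086 ]
red [253, 248, 19, 7, 124] [262.3 251. ] [ 0.4127 -0.0598  0.019 ]
blue [287, 217, 24, 24, 433] [298.2 228.7] [ 0.4503 -0.117   0.086 ]
blue [287, 248, 19, 6, 110] [295.8 250.5] [ 0.4139 -0.1192  0.019 ]
green [322, 217, 24, 23, 428] [333.6 227.8] [ 0.452  -0.1753  0.086 ]
green [320, 248, 19, 6, 108] [329.5 250.5] [ 0.4144 -0.1789  0.019 ]
green [318, 285, 28, 14, 239] [331.9 291.4] [ 0.3496 -0.1713  0.086 ]
```

View pics/lane0.png

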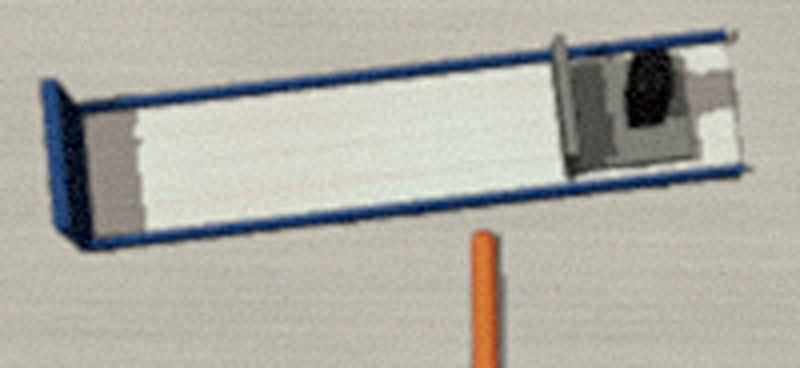

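View pics/rack0.png

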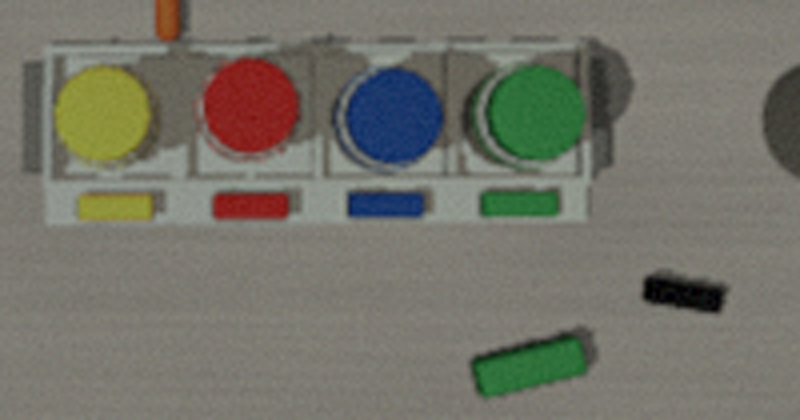

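Run:
```python
from h import *
q=lambda u,v,z:ray('top',120+(u-1.5)/4,88+(v-1.5)/4,z)
A=q(85,111,.014),q(727,41,.014);B=q(95,240,.014),q(740,167,.014)
for L in(A,B):
    d=L[0]-L[1];print(L[0][:2].round(4),L[1][:2].round(4),np.linalg.norm(d).round(4),'yaw',np.arctan2(-d[0],d[1]).round(4))
yaw=np.mean([np.arctan2(-(L[0]-L[1])[0],(L[0]-L[1])[1]) for L in(A,B)])
ly=np.array([-np.sin(yaw),np.cos(yaw)]);lx=np.array([np.cos(yaw),np.sin(yaw)])
print('width',[(A[i]-B[j])[:2]@lx for i in(0,1) for j in (0,1)])
xc=np.mean([p[:2]@lx for p in A+B])
for n,p in dict(fb=q(84,112,.004),nb=q(93,236,.004),ft=q(54,82,.055),nt=q(70,230,.055),rendf=q(733,42,.014),rendn=q(742,166,.004)).items(): print(n,p[:2]@ly,p[:2]@lx)
for p in(q(650,48,.076),q(655,50,.076)):print('post top',p[:2]@ly,p[:2]@lx-xc)
print('face top',[q(560,38,.055)[:2]@ly,q(573,172,.055)[:2]@ly])
print('yaw',yaw,'xc',xc)
```

```text
[0.6576 0.1641] [ 0.694  -0.1306] 0.297 yaw 0.123
[0.5975 0.1574] [ 0.6345 -0.1363] 0.2961 yaw 0.1253
width [np.float64(0.0604412634515251), np.float64(0.06010233317102667), np.float64(0.060101334503960886), np.float64(0.05976240422346244)]
fb 0.08395796335002058 0.6754297034665928
nb 0.08500130767725558 0.6166795286021263
ft 0.08548380902701788 0.6750991031091746
nt 0.08429248888586574 0.6086636662044188
rendf -0.21823172064190988 0.6717386858882708
rendn -0.21626232712491641 0.6154182350996191
post top -0.17341529850687915 0.012032946262902855
post top -0.1754394490088435 0.010914878480793755
face top [np.float64(-0.1367060704653255), np.float64(-0.1352803644614942)]
yaw 0.12414760366913176 xc 0.642642899791261
```

Call:
apply_moves([
  [0,0,0],
  [0,0,0],
  [0,0,0],
  [0,0,0],
  [0,0,0],
], spin=[0.18,0.36,0.54,0.72,0.9])

```text
time: 0.72
ee_pos: [0.2385, 0.4953, 0.2307]
ee_rot: [0.001, 0.779, -0.627, 0.0]
contact_force: [-0.5, 0.6, 0.8]
grip_width: 0.0853
grip_force: 0.0
```

```bash
cat >> h.py <<'E'
from scipy.spatial.transform import Rotation as Ro
YAW=.1241;ly=np.array([-np.sin(YAW),np.cos(YAW)]);lx=np.array([np.cos(YAW),np.sin(YAW)])
def lane(x,y): return (0.6426+x)*lx+(-0.0633+y)*ly
def goals(G,eul=-np.pi/2+YAW):
    o=telemetry.get_obs();w,a,b,c=o['ee_rot'];R=Ro.from_quat([a,b,c,w]).as_matrix();T=np.array(o['ee_pos'])
    th=np.arctan2(R[1,0],R[0,0])
    for g in G: d=R.T@(np.array(g)-T); print(np.round(g,4),'->',d.round(4))
    print('spin',round(th-eul,4),'t',o['time'],'R z',R[:,2].round(4))
E
python3 - <<'E'
from h import *
goals([(.452,-.1753,.15),(.452,-.1753,.03)])
J={'y':(.4505,.0024),'r':(.4541,-.0581),'b':(.4503,-.117),'g':(.452,-.1753)}
for k,y in zip('gbry',(.1245,.079,.0335,-.012)):
    p=lane(0,y);d=p-np.array(J[k]);print(k,p.round(4),'tool shift',(-d@ly).round(4),(-d@lx).round(4))
print('post',lane(0,-.111),np.linalg.norm(lane(0,-.111)),proj('top',[*lane(0,-.111),.076]),proj('top',[*lane(0,-.111),.02]))
E
```

```text
[ 0.452  -0.1753  0.15  ] -> [ 0.7007 -0.0649  0.0814]
[ 0.452  -0.1753  0.03  ] -> [ 0.7006 -0.065   0.2014]
spin 0.0919 t 0.725 R z [-5.0e-04 -1.1e-03 -1.0e+00]
g [0.6301 0.1403] tool shift -0.2911 -0.2158
b [0.6357 0.0951] tool shift -0.1875 -0.2102
r [0.6413 0.05  ] tool shift -0.0841 -0.1992
y [0.647  0.0048] tool shift 0.0219 -0.1953
post [ 0.65923322 -0.09341742] 0.6658192322244828 [283.52051788 106.37437501] [281.47794277 115.12959495]
```

Call:
apply_moves([
  [0.06,-0.005,0],
  [0.12,-0.01,0],
  [0.18,-0.016,0],
  [0.24,-0.022,0],
  [0.3,-0.028,0],
], spin=[0.092,0.092,0.092,0.092,0.092], grip=-1)

```text
time: 1.35
ee_pos: [0.332, 0.2071, 0.2311]
ee_rot: [0.0, 0.752, -0.659, -0.0]
contact_force: [0.4, 0.5, -0.6]
grip_width: 0.0854
grip_force: 0.0
```

Run:
```python
from h import *
goals([(.452,-.1753,.15),(.452,-.1753,.03)])
```

```text
[ 0.452  -0.1753  0.15  ] -> [ 0.3948 -0.0692  0.0811]
[ 0.452  -0.1753  0.03  ] -> [ 0.3947 -0.0692  0.2011]
spin 0.0066 t 1.35 R z [-1.e-04 -1.e-04 -1.e+00]
```

Call:
apply_moves([
  [0.06,-0.01,0.01],
  [0.12,-0.021,0.025],
  [0.18,-0.032,0.04],
  [0.24,-0.042,0.055],
  [0.3,-0.053,0.07],
], spin=[0,0,0,0,0])

```text
time: 1.98
ee_pos: [0.4232, -0.0825, 0.1611]
ee_rot: [-0.0, 0.752, -0.66, 0.0]
contact_force: [1.8, 0.9, 0.5]
grip_width: 0.0855
grip_force: 0.0
```

Call:
apply_moves([
  [0.05,-0.01,0.01],
  [0.085,-0.015,0.01],
  [0.09,-0.016,0.01],
  [0.09,-0.016,0.01],
  [0.09,-0.016,0.01],
], spin=[0,0,0,0,0])

```text
time: 2.6
ee_pos: [0.4504, -0.1668, 0.1516]
ee_rot: [-0.0, 0.752, -0.659, -0.0]
contact_force: [-0.7, 0.6, 0.4]
grip_width: 0.0852
grip_force: 0.0
```

Run:
```python
from h import *
goals([(.452,-.1753,.15),(.452,-.1753,.03)])
```

```text
[ 0.452  -0.1753  0.15  ] -> [ 0.0086 -0.0005  0.0016]
[ 0.452  -0.1753  0.03  ] -> [ 0.0086 -0.0004  0.1216]
spin 0.007 t 2.6 R z [ 1.e-04  3.e-04 -1.e+00]
```

Call:
apply_moves([
  [0.009,0,0.0],
  [0.009,0,0.04],
  [0.009,0,0.08],
  [0.009,0,0.12],
  [0.009,0,0.12],
], spin=[0.007,0.007,0.007,0.007,0.007])

```text
time: 3.22
ee_pos: [0.4495, -0.1763, 0.0294]
ee_rot: [0.002, 0.749, -0.662, -0.003]
contact_force: [-0.5, 0.5, -0.1]
grip_width: 0.0852
grip_force: 0.0
```

Call:
apply_moves([
  [0,0,0],
  [0,0,0],
  [0,0,0],
  [0,0,0],
  [0,0,0],
], spin=[0,0,0,0,0], grip=1, grip_force=30)

```text
time: 3.85
ee_pos: [0.4531, -0.1768, 0.0333]
ee_rot: [-0.001, 0.749, -0.662, 0.001]
contact_force: [-0.3, 1.1, 8.2]
grip_width: 0.0435
grip_force: 30.0
```

Run:
```python
from h import *
o=telemetry.get_obs();print({k:np.round(o[k],4) for k in('ee_pos','contact_force','grip_width','grip_force')})
goals([(*lane(0,.1245),.12),(*lane(0,.1245),.031)])
snap('side','g1.png')
```

```text
{'ee_pos': array([ 0.4531, -0.1768,  0.0333]), 'contact_force': array([-0.3093,  1.1069,  8.1947]), 'grip_width': np.float64(0.0435), 'grip_force': np.float64(30.0235)}
[0.6301 0.1403 0.12  ] -> [-0.2928 -0.215  -0.0863]
[0.6301 0.1403 0.031 ] -> [-0.2929 -0.2147  0.0027]
spin -0.0006 t 3.85 R z [ 3.2e-03 -7.0e-04 -1.0e+00]
```

View pics/g1.png

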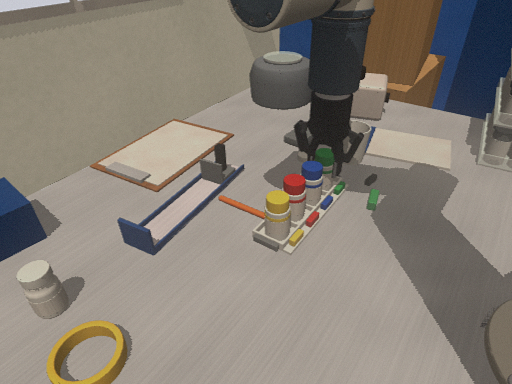

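Call:
apply_moves([
  [0,0,-0.03],
  [0,0,-0.075],
  [0,0,-0.105],
  [-0.04,-0.03,-0.11],
  [-0.088,-0.065,-0.11],
], spin=[0,0,0,0,0])

```text
time: 4.53
ee_pos: [0.5063, -0.0807, 0.1431]
ee_rot: [-0.001, 0.748, -0.663, 0.001]
contact_force: [0.7, -1.0, -1.4]
grip_width: 0.0432
grip_force: 31.3
```

Call:
apply_moves([
  [-0.047,-0.034,0],
  [-0.094,-0.068,0],
  [-0.141,-0.103,0],
  [-0.18,-0.132,0],
  [-0.204,-0.149,0],
], spin=[0,0,0,0,0])

```text
time: 5.15
ee_pos: [0.6289, 0.1417, 0.1413]
ee_rot: [0.0, 0.75, -0.662, -0.0]
contact_force: [-0.1, -0.7, -1.3]
grip_width: 0.0431
grip_force: 31.2
```

Call:
apply_moves([
  [0,0,0.01],
  [0,0,0.02],
  [0,0,0.03],
  [0,0,0.03],
  [0,0,0.03],
], spin=[0,0,0,0,0])

```text
time: 5.78
ee_pos: [0.6285, 0.139, 0.112]
ee_rot: [-0.0, 0.749, -0.662, 0.0]
contact_force: [-0.6, -0.6, -0.7]
grip_width: 0.0434
grip_force: 31.2
```

Run:
```python
from h import *
goals([(*lane(0,.1245),.06),(*lane(0,.1245),.0335)])
for n in('top','side'):
    im=snap(n,f'p1_{n}.png')
a=cv2.imread('pics/p1_top.png')[70:190,100:250];b=cv2.imread('pics/p1_side.png')[100:280,100:300]
a=cv2.resize(a,(500,400));b=cv2.resize(b,(300,270));c=np.zeros((400,800,3),np.uint8);c[:,:500]=a;c[:270,500:]=b;cv2.imwrite('pics/p1.png',c)
```

```text
[0.6301 0.1403 0.06  ] -> [-0.001  -0.0017  0.052 ]
[0.6301 0.1403 0.0335] -> [-0.001  -0.0017  0.0785]
spin -0.0015 t 5.775 R z [ 7.e-04  0.e+00 -1.e+00]
```

View pics/p1.png

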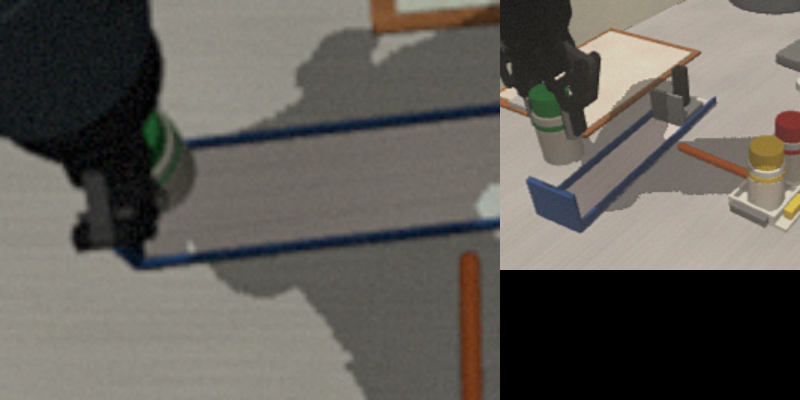

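Call:
apply_moves([
  [0.002,-0.002,0],
  [0.002,-0.002,0.025],
  [0.002,-0.002,0.05],
  [0.002,-0.002,0.065],
  [0.002,-0.002,0.07],
], spin=[0,0,0,0,0])

```text
time: 6.5
ee_pos: [0.6304, 0.1375, 0.0408]
ee_rot: [0.001, 0.749, -0.662, -0.0]
contact_force: [-0.2, 0.0, -0.6]
grip_width: 0.0431
grip_force: 31.2
```

Call:
apply_moves([
  [0,0,0.002],
  [0,0,0.004],
  [0,0,0.006],
  [0,0,0.008],
  [0,0,0.008],
], spin=[0,0,0,0,0])

```text
time: 7.12
ee_pos: [0.6305, 0.1377, 0.0335]
ee_rot: [0.0, 0.749, -0.662, -0.0]
contact_force: [0.5, -0.3, -1.9]
grip_width: 0.0433
grip_force: 31.3
```

Run:
```python
from h import *
o=telemetry.get_obs();print(o['contact_force'])
goals([(*lane(0,.1225),.0335)])
a=snap('side','p2s.png')
cv2.imwrite('pics/p2.png',cv2.resize(a[90:280,80:300,::-1],None,fx=3,fy=3,interpolation=cv2.INTER_CUBIC))
```

```text
[ 0.53213273 -0.3470886  -1.87732191]
[0.6303 0.1383 0.0335] -> [-0.0006  0.0001  0.    ]
spin -0.0011 t 7.125 R z [-1.e-04 -1.e-04 -1.e+00]
```

View pics/p2.png

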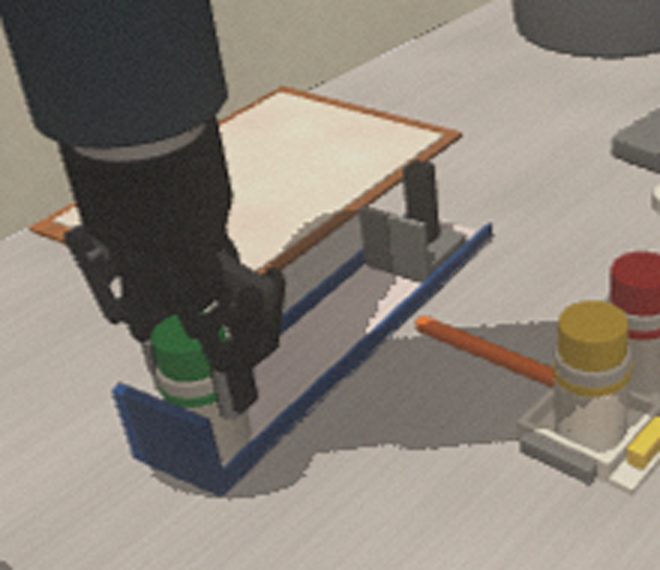

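Call:
apply_moves([
  [0,0,0.001],
  [0,0,0.002],
  [0,0,0.003],
  [0,0,0.003],
  [0,0,0.003],
], spin=[0,0,0,0,0])

```text
time: 7.8
ee_pos: [0.6307, 0.1377, 0.0333]
ee_rot: [-0.001, 0.749, -0.662, 0.001]
contact_force: [-7.2, 0.4, 14.8]
grip_width: 0.0431
grip_force: 32.6
```

Call:
apply_moves([
  [0,0,-0.002],
  [0,0,-0.0025],
  [0,0,-0.0025],
  [0,0,-0.0025],
  [0,0,-0.0025],
], spin=[0,0,0,0,0])

```text
time: 8.43
ee_pos: [0.6308, 0.1378, 0.0334]
ee_rot: [-0.0, 0.749, -0.662, 0.0]
contact_force: [-1.2, 0.9, 5.1]
grip_width: 0.0429
grip_force: 31.7
```

Call:
apply_moves([
  [0,0,0],
  [0,0,0],
  [0,0,0],
  [0,0,0],
  [0,0,0],
], spin=[0,0,0,0,0], grip=-1)

```text
time: 9.05
ee_pos: [0.6306, 0.1377, 0.033]
ee_rot: [0.0, 0.749, -0.662, -0.0]
contact_force: [0.4, -0.3, 0.4]
grip_width: 0.0848
grip_force: 0.0
```

Call:
apply_moves([
  [0,0,-0.03],
  [0,0,-0.08],
  [0,0,-0.12],
  [0.028,0.03,-0.12],
  [0.068,0.074,-0.12],
], spin=[0,0,0,0,0])

```text
time: 9.68
ee_pos: [0.5654, 0.0611, 0.1531]
ee_rot: [-0.001, 0.75, -0.662, 0.0]
contact_force: [0.6, -0.4, -0.3]
grip_width: 0.0854
grip_force: 0.0
```

Run:
```python
from h import *
goals([(.4503,-.117,.15),(.4503,-.117,.03)])
```

```text
[ 0.4503 -0.117   0.15  ] -> [0.1624 0.1363 0.0029]
[ 0.4503 -0.117   0.03  ] -> [0.1625 0.1364 0.1229]
spin 0.0002 t 9.675 R z [ 1.1e-03  4.0e-04 -1.0e+00]
```

Call:
apply_moves([
  [0.045,0.038,0],
  [0.09,0.076,0],
  [0.135,0.113,0],
  [0.162,0.136,0],
  [0.162,0.136,0],
], spin=[0,0,0,0,0])

```text
time: 10.3
ee_pos: [0.4491, -0.1179, 0.1535]
ee_rot: [-0.0, 0.748, -0.663, 0.0]
contact_force: [-0.7, -0.4, -0.4]
grip_width: 0.0858
grip_force: 0.0
```

Run:
```python
from h import *
goals([(.4503,-.117,.03)])
```

```text
[ 0.4503 -0.117   0.03  ] -> [-0.0008 -0.0012  0.1235]
spin -0.004 t 10.3 R z [ 7.e-04 -0.e+00 -1.e+00]
```

Call:
apply_moves([
  [-0.001,-0.001,0.04],
  [-0.001,-0.001,0.08],
  [-0.001,-0.001,0.115],
  [-0.001,-0.001,0.123],
  [-0.001,-0.001,0.123],
], spin=[0,0,0,0,0])

```text
time: 10.92
ee_pos: [0.4519, -0.115, 0.0305]
ee_rot: [0.0, 0.749, -0.662, 0.0]
contact_force: [0.1, 0.2, 0.4]
grip_width: 0.0855
grip_force: 0.0
```

Call:
apply_moves([
  [0,0,0],
  [0,0,0],
  [0,0,0],
  [0,0,0],
  [0,0,0],
], spin=[0,0,0,0,0], grip=1, grip_force=30)

```text
time: 11.55
ee_pos: [0.452, -0.1153, 0.0311]
ee_rot: [-0.001, 0.749, -0.662, 0.001]
contact_force: [-1.8, 2.5, 6.3]
grip_width: 0.0433
grip_force: 30.3
```

Run:
```python
from h import *
a=snap('top','t2.png');cv2.imwrite('pics/t2c.png',cv2.resize(a[80:180,100:320,::-1],None,fx=3.5,fy=3.5,interpolation=cv2.INTER_CUBIC))
goals([(*lane(0,.078),.033)])
hsv=cv2.cvtColor(a,cv2.COLOR_RGB2HSV);m=cv2.inRange(hsv,(45,100,40),(85,255,255));m[200:]=0
k,l,s,ce=cv2.connectedComponentsWithStats(m)
for i in range(1,k):
    if s[i,4]>60: p=ray('top',*ce[i],.086)[:2];print(s[i],p,p@ly+.0633,p@lx-.6426)
```

```text
[0.6358 0.0941 0.033 ] -> [-0.1852 -0.2082 -0.0016]
spin -0.0008 t 11.6 R z [ 1.9e-03 -2.0e-04 -1.0e+00]
[135 110  24  24 444] [0.62882603 0.13753965] 0.12194473871398794 -0.001585082185626141
```

View pics/t2c.png

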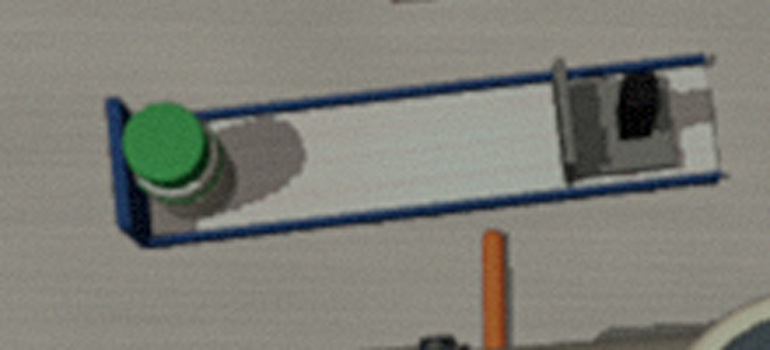

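Call:
apply_moves([
  [0,0,-0.03],
  [0,0,-0.075],
  [0,0,-0.105],
  [-0.03,-0.034,-0.11],
  [-0.068,-0.078,-0.11],
], spin=[0,0,0,0,0])

```text
time: 12.22
ee_pos: [0.5211, -0.0377, 0.1414]
ee_rot: [-0.001, 0.749, -0.663, 0.001]
contact_force: [0.8, -0.6, -0.8]
grip_width: 0.0433
grip_force: 30.9
```

Call:
apply_moves([
  [-0.04,-0.045,0],
  [-0.08,-0.09,0],
  [-0.105,-0.12,0],
  [-0.116,-0.132,0],
  [-0.116,-0.132,0],
], spin=[0,0,0,0,0])

```text
time: 12.85
ee_pos: [0.6372, 0.094, 0.139]
ee_rot: [0.001, 0.75, -0.662, -0.0]
contact_force: [-0.3, -0.4, -1.9]
grip_width: 0.0431
grip_force: 31.0
```

Run:
```python
from h import *
goals([(*lane(0.0015,.0765),.031)])
```

```text
[0.6375 0.0928 0.031 ] -> [ 0.0012 -0.0003  0.108 ]
spin -0.0001 t 12.85 R z [-1.4e-03 -2.0e-04 -1.0e+00]
```

Call:
apply_moves([
  [0.001,0,0.035],
  [0.001,0,0.07],
  [0.001,0,0.095],
  [0.001,0,0.103],
  [0.001,0,0.103],
], spin=[0,0,0,0,0])

```text
time: 13.48
ee_pos: [0.6371, 0.0917, 0.0374]
ee_rot: [0.0, 0.749, -0.662, 0.0]
contact_force: [-0.3, 0.7, 0.1]
grip_width: 0.0433
grip_force: 31.0
```

Call:
apply_moves([
  [0,0,0.001],
  [0,0,0.002],
  [0,0,0.003],
  [0,0,0.004],
  [0,0,0.0045],
], spin=[0,0,0,0,0])

```text
time: 14.1
ee_pos: [0.6372, 0.0922, 0.0325]
ee_rot: [0.0, 0.749, -0.662, -0.0]
contact_force: [0.1, 0.1, -0.3]
grip_width: 0.0431
grip_force: 31.0
```

Call:
apply_moves([
  [0,0,0.0005],
  [0,0,0.001],
  [0,0,0.0015],
  [0,0,0.002],
  [0,0,0.002],
], spin=[0,0,0,0,0])

```text
time: 14.72
ee_pos: [0.6373, 0.0922, 0.0312]
ee_rot: [-0.0, 0.749, -0.662, 0.0]
contact_force: [-3.3, -0.1, 5.4]
grip_width: 0.0431
grip_force: 31.4
```

Contact with the floor; release and go for the red jar.

Call:
apply_moves([
  [0,0,-0.001],
  [0,0,-0.001],
  [0,0,-0.001],
  [0,0,-0.001],
  [0,0,-0.001],
], spin=[0,0,0,0,0], grip=-1)

```text
time: 15.35
ee_pos: [0.6372, 0.0922, 0.0314]
ee_rot: [0.0, 0.749, -0.662, -0.0]
contact_force: [-0.2, 0.0, -0.1]
grip_width: 0.0853
grip_force: 0.0
```

Call:
apply_moves([
  [0,0,-0.03],
  [0,0,-0.08],
  [0,0,-0.12],
  [0.02,0.045,-0.12],
  [0.04,0.095,-0.12],
], spin=[0,0,0,0,0])

```text
time: 15.98
ee_pos: [0.5472, 0.0405, 0.1517]
ee_rot: [-0.0, 0.749, -0.662, 0.0]
contact_force: [0.8, 0.1, 0.3]
grip_width: 0.0853
grip_force: 0.0
```

Run:
```python
from h import *
goals([(.4541,-.0581,.15)])
```

```text
[ 0.4541 -0.0581  0.15  ] -> [0.0864 0.1045 0.0016]
spin -0.0009 t 15.975 R z [ 1.e-03  4.e-04 -1.e+00]
```

Call:
apply_moves([
  [0.043,0.052,0],
  [0.08,0.097,0],
  [0.086,0.105,0],
  [0.086,0.105,0.01],
  [0.086,0.105,0.03],
], spin=[0,0,0,0,0])

```text
time: 16.6
ee_pos: [0.4557, -0.0566, 0.1213]
ee_rot: [-0.001, 0.749, -0.662, 0.001]
contact_force: [0.5, 0.1, -1.2]
grip_width: 0.0855
grip_force: 0.0
```

Run:
```python
from h import *
goals([(.4541,-.0581,.03)])
```

```text
[ 0.4541 -0.0581  0.03  ] -> [0.0013 0.002  0.0913]
spin -0.0006 t 16.6 R z [ 2.2e-03  4.0e-04 -1.0e+00]
```

Call:
apply_moves([
  [0.001,0.001,0.03],
  [0.001,0.001,0.06],
  [0.001,0.001,0.085],
  [0.001,0.001,0.091],
  [0.001,0.001,0.091],
], spin=[0,0,0,0,0])

```text
time: 17.23
ee_pos: [0.4539, -0.0581, 0.0303]
ee_rot: [0.0, 0.75, -0.662, -0.0]
contact_force: [0.1, 0.0, 0.9]
grip_width: 0.0855
grip_force: 0.0
```

Call:
apply_moves([
  [0,0,0],
  [0,0,0],
  [0,0,0],
  [0,0,0],
  [0,0,0],
], spin=[0,0,0,0,0], grip=1, grip_force=30)

```text
time: 17.85
ee_pos: [0.454, -0.0584, 0.0314]
ee_rot: [-0.001, 0.749, -0.662, 0.001]
contact_force: [-1.1, 2.2, 6.1]
grip_width: 0.0434
grip_force: 30.5
```

```bash
cat >> h.py <<'E'
def caps(f):
    a=snap('top',f)
    hsv=cv2.cvtColor(a,cv2.COLOR_RGB2HSV)
    for n,lo,hi in(('yellow',18,35),('red',0,8),('blue',105,125),('green',45,85)):
        m=cv2.inRange(hsv,(lo,110,45),(hi,255,255))
        m[160:]=0;m[:,:110]=0;m[:,330:]=0;m=cv2.morphologyEx(m,cv2.MORPH_OPEN,np.ones((7,7)))
        k,l,s,ce=cv2.connectedComponentsWithStats(m)
        for i in range(1,k):
            if s[i,4]>150: p=ray('top',*ce[i],.086)[:2];print(n,s[i],'lane y,x',p@ly+.0633,p@lx-.6426)
    return a
E
python3 - <<'E'
from h import *
goals([(*lane(0.0015,.031),.033)])
caps('t3.png')
E
```

```text
[0.6431 0.0477 0.033 ] -> [-0.0821 -0.2007 -0.0013]
spin -0.0009 t 17.85 R z [ 1.7e-03  1.0e-04 -1.0e+00]
blue [165 106  22  22 412] lane y,x 0.07295401599713586 -4.829740582135145e-05
green [135 110  23  22 426] lane y,x 0.12234195697188503 -0.001013003182131933
```

Call:
apply_moves([
  [0,0,-0.03],
  [0,0,-0.075],
  [0,0,-0.105],
  [-0.015,-0.038,-0.11],
  [-0.033,-0.085,-0.11],
], spin=[0,0,0,0,0])

```text
time: 18.52
ee_pos: [0.5343, -0.0151, 0.1415]
ee_rot: [-0.001, 0.749, -0.663, 0.0]
contact_force: [1.1, 0.1, -1.1]
grip_width: 0.0437
grip_force: 31.2
```

Call:
apply_moves([
  [-0.02,-0.05,0],
  [-0.038,-0.095,0],
  [-0.045,-0.116,0],
  [-0.045,-0.116,0],
  [-0.045,-0.116,0.01],
], spin=[0,0,0,0,0])

```text
time: 19.15
ee_pos: [0.643, 0.0433, 0.1305]
ee_rot: [-0.0, 0.749, -0.662, 0.0]
contact_force: [-0.6, -0.2, -1.6]
grip_width: 0.0438
grip_force: 31.2
```

Run:
```python
from h import *
goals([(*lane(0.0015,.027),.0312)])
```

```text
[0.6436 0.0437 0.0312] -> [-0.0003 -0.0006  0.0993]
spin -0.0013 t 19.15 R z [ 6.e-04  2.e-04 -1.e+00]
```

Call:
apply_moves([
  [0,0,0.035],
  [0,0,0.07],
  [0,0,0.09],
  [0,0,0.095],
  [0,0,0.096],
], spin=[0,0,0,0,0])

```text
time: 19.77
ee_pos: [0.6431, 0.0432, 0.0351]
ee_rot: [-0.0, 0.749, -0.662, 0.0]
contact_force: [0.0, 0.1, -0.5]
grip_width: 0.0434
grip_force: 31.2
```

Call:
apply_moves([
  [0,0,0.001],
  [0,0,0.002],
  [0,0,0.003],
  [0,0,0.0035],
  [0,0,0.004],
], spin=[0,0,0,0,0])

```text
time: 20.4
ee_pos: [0.6433, 0.0436, 0.0314]
ee_rot: [-0.0, 0.749, -0.662, 0.0]
contact_force: [-2.6, 1.0, 6.1]
grip_width: 0.0431
grip_force: 31.8
```

Call:
apply_moves([
  [0,0,-0.001],
  [0,0,-0.001],
  [0,0,-0.001],
  [0,0,-0.001],
  [0,0,-0.001],
], spin=[0,0,0,0,0], grip=-1)

```text
time: 21.02
ee_pos: [0.6432, 0.0435, 0.0315]
ee_rot: [0.0, 0.749, -0.662, -0.0]
contact_force: [-0.2, 0.2, -0.9]
grip_width: 0.0851
grip_force: 0.0
```

Call:
apply_moves([
  [0,0,-0.03],
  [0,0,-0.08],
  [0,0,-0.12],
  [0,0.05,-0.12],
  [0,0.1,-0.12],
], spin=[0,0,0,0,0])

```text
time: 21.65
ee_pos: [0.5431, 0.0313, 0.1518]
ee_rot: [-0.001, 0.749, -0.662, 0.0]
contact_force: [-1.1, 1.7, 0.3]
grip_width: 0.0856
grip_force: 0.0
```

Run:
```python
from h import *
goals([(.4505,.0024,.15)])
```

```text
[0.4505 0.0024 0.15  ] -> [0.0173 0.0955 0.0016]
spin -0.0014 t 21.65 R z [ 1.e-03  5.e-04 -1.e+00]
```

Call:
apply_moves([
  [0.009,0.05,0],
  [0.016,0.09,0],
  [0.017,0.095,0],
  [0.017,0.095,0.01],
  [0.017,0.095,0.03],
], spin=[0,0,0,0,0])

```text
time: 22.28
ee_pos: [0.4533, 0.0032, 0.1212]
ee_rot: [-0.001, 0.749, -0.662, 0.001]
contact_force: [-0.1, 0.3, -0.8]
grip_width: 0.0851
grip_force: 0.0
```

Run:
```python
from h import *
goals([(.4505,.0024,.03)])
```

```text
[0.4505 0.0024 0.03  ] -> [0.0005 0.0031 0.0912]
spin -0.001 t 22.275 R z [ 1.8e-03  5.0e-04 -1.0e+00]
```

Call:
apply_moves([
  [0.0005,0.002,0.03],
  [0.0005,0.002,0.06],
  [0.0005,0.002,0.085],
  [0.0005,0.002,0.091],
  [0.0005,0.002,0.091],
], spin=[0,0,0,0,0])

```text
time: 22.9
ee_pos: [0.4504, 0.0021, 0.0303]
ee_rot: [0.0, 0.749, -0.662, -0.0]
contact_force: [0.3, -0.1, 0.7]
grip_width: 0.0855
grip_force: 0.0
```

Call:
apply_moves([
  [0,0,0],
  [0,0,0],
  [0,0,0],
  [0,0,0],
  [0,0,0],
], spin=[0,0,0,0,0], grip=1, grip_force=30)

```text
time: 23.52
ee_pos: [0.4505, 0.0022, 0.0314]
ee_rot: [-0.001, 0.749, -0.662, 0.0]
contact_force: [-1.7, 0.8, 6.0]
grip_width: 0.0432
grip_force: 30.5
```

Run:
```python
from h import *
goals([(*lane(0.0015,-.018),.033)])
caps('t4.png')
```

```text
[ 0.6492 -0.0009  0.033 ] -> [ 0.0276 -0.1968 -0.0013]
spin -0.0007 t 23.525 R z [ 1.6e-03  3.0e-04 -1.0e+00]
red [192 104  22  22 333] lane y,x 0.02808688579371093 -0.0006898902436126564
blue [165 106  22  23 418] lane y,x 0.073117161105802 -0.0003321923876957733
green [135 110  23  22 425] lane y,x 0.12230412781289952 -0.0009053018030149573
```

Call:
apply_moves([
  [0,0,-0.03],
  [0,0,-0.075],
  [0,0,-0.105],
  [0.006,-0.04,-0.11],
  [0.013,-0.088,-0.11],
], spin=[0,0,0,0,0])

```text
time: 24.2
ee_pos: [0.5398, 0.0001, 0.1417]
ee_rot: [-0.001, 0.749, -0.662, 0.0]
contact_force: [0.5, 0.0, 0.3]
grip_width: 0.0431
grip_force: 31.1
```

Call:
apply_moves([
  [0.008,-0.05,0],
  [0.014,-0.095,0],
  [0.0165,-0.109,0],
  [0.0165,-0.109,0],
  [0.0165,-0.109,0.01],
], spin=[0,0,0,0,0])

```text
time: 24.82
ee_pos: [0.6488, -0.003, 0.1308]
ee_rot: [-0.001, 0.749, -0.662, 0.0]
contact_force: [-1.1, -1.1, -1.2]
grip_width: 0.0434
grip_force: 31.2
```

Run:
```python
from h import *
goals([(*lane(0.0015,-.02),.0312)])
```

```text
[ 0.6495 -0.0029  0.0312] -> [ 0.     -0.0005  0.0996]
spin -0.0011 t 24.825 R z [ 1.1e-03  3.0e-04 -1.0e+00]
```

Call:
apply_moves([
  [0,0,0.035],
  [0,0,0.07],
  [0,0,0.09],
  [0,0,0.095],
  [0,0,0.096],
], spin=[0,0,0,0,0])

```text
time: 25.45
ee_pos: [0.6489, -0.0031, 0.0351]
ee_rot: [-0.0, 0.749, -0.662, 0.0]
contact_force: [-0.2, 0.6, -0.7]
grip_width: 0.0433
grip_force: 31.2
```

Call:
apply_moves([
  [0,0,0.001],
  [0,0,0.002],
  [0,0,0.003],
  [0,0,0.0035],
  [0,0,0.004],
], spin=[0,0,0,0,0])

```text
time: 26.08
ee_pos: [0.6491, -0.0031, 0.0315]
ee_rot: [-0.0, 0.749, -0.662, 0.0]
contact_force: [-4.4, 0.4, 8.1]
grip_width: 0.0432
grip_force: 31.7
```

Call:
apply_moves([
  [0,0,-0.001],
  [0,0,-0.001],
  [0,0,-0.001],
  [0,0,-0.001],
  [0,0,-0.001],
], spin=[0,0,0,0,0], grip=-1)

```text
time: 26.7
ee_pos: [0.649, -0.0031, 0.0315]
ee_rot: [0.0, 0.749, -0.662, -0.0]
contact_force: [0.0, 0.6, -0.5]
grip_width: 0.0854
grip_force: 0.0
```

Call:
apply_moves([
  [0,0,-0.03],
  [0,0,-0.08],
  [0,0,-0.11],
  [0.045,0,-0.11],
  [0.09,0,-0.11],
], spin=[0,0,0,0,0])

```text
time: 27.32
ee_pos: [0.6604, -0.0928, 0.1423]
ee_rot: [-0.001, 0.75, -0.662, 0.0]
contact_force: [-0.4, 0.8, -0.2]
grip_width: 0.0857
grip_force: 0.0
```

Run:
```python
from h import *
goals([(*lane(0.001,-.111),.042)])
a=snap('side','p5s.png');caps('t5.png')
cv2.imwrite('pics/p5.png',cv2.resize(a[90:280,80:300,::-1],None,fx=3,fy=3,interpolation=cv2.INTER_CUBIC))
```

```text
[ 0.6602 -0.0933  0.042 ] -> [0.0004 0.0004 0.1003]
spin 0.0004 t 27.325 R z [ 1.3e-03  3.0e-04 -1.0e+00]
yellow [219 100  23  24 449] lane y,x -0.01941663431301216 -0.0013186814924728285
```

View pics/p5.png

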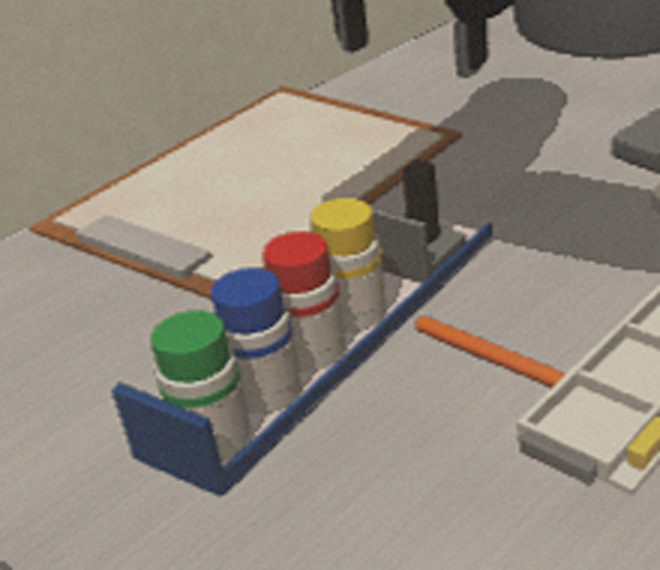

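Call:
apply_moves([
  [0,0,0.03],
  [0,0,0.06],
  [0,0,0.09],
  [0,0,0.1],
  [0,0,0.1],
], spin=[0,0,0,0,0])

```text
time: 28.05
ee_pos: [0.66, -0.0923, 0.0415]
ee_rot: [0.0, 0.749, -0.662, -0.0]
contact_force: [0.8, -0.0, 0.5]
grip_width: 0.0854
grip_force: 0.0
```

Call:
apply_moves([
  [0,0,0],
  [0,0,0],
  [0,0,0],
  [0,0,0],
  [0,0,0],
], spin=[0,0,0,0,0], grip=1, grip_force=20)

```text
time: 28.68
ee_pos: [0.6611, -0.0923, 0.0422]
ee_rot: [-0.001, 0.749, -0.662, 0.001]
contact_force: [2.9, 0.6, 1.6]
grip_width: 0.0173
grip_force: 26.3
```

Call:
apply_moves([
  [0,0,0],
  [0,0,0],
  [0,0,0],
  [0,0,0],
  [0,0,0],
], spin=[0,0,0,0,0])

```text
time: 29.3
ee_pos: [0.661, -0.0924, 0.0421]
ee_rot: [-0.001, 0.749, -0.662, 0.001]
contact_force: [4.6, 0.9, 1.8]
grip_width: 0.0177
grip_force: 26.4
```

Call:
apply_moves([
  [-0.005,0,0],
  [-0.01,0,0],
  [-0.015,0,0],
  [-0.02,0,0],
  [-0.025,0,0],
], spin=[0,0,0,0,0])

```text
time: 29.92
ee_pos: [0.6579, -0.0679, 0.0422]
ee_rot: [-0.0, 0.749, -0.662, 0.001]
contact_force: [5.3, -1.6, 1.3]
grip_width: 0.0177
grip_force: 26.4
```

Call:
apply_moves([
  [-0.002,0,0],
  [-0.004,0,0],
  [-0.006,0,0],
  [-0.008,0,0],
  [-0.01,0,0],
], spin=[0,0,0,0,0])

```text
time: 30.55
ee_pos: [0.6567, -0.0585, 0.0421]
ee_rot: [-0.0, 0.749, -0.662, 0.001]
contact_force: [5.8, -3.6, 0.4]
grip_width: 0.018
grip_force: 26.4
```

Call:
apply_moves([
  [-0.001,0,0],
  [-0.002,0,0],
  [-0.003,0,0],
  [-0.004,0,0],
  [-0.005,0,0],
], spin=[0,0,0,0,0])

```text
time: 31.18
ee_pos: [0.6561, -0.0538, 0.0422]
ee_rot: [-0.0, 0.749, -0.662, 0.001]
contact_force: [6.3, -3.0, 0.4]
grip_width: 0.0179
grip_force: 26.3
```

Run:
```python
from h import *
goals([(*lane(0.001,-.068),.042)])
a=snap('side','p6s.png')
cv2.imwrite('pics/p6.png',cv2.resize(a[90:280,80:300,::-1],None,fx=3,fy=3,interpolation=cv2.INTER_CUBIC))
```

```text
[ 0.6549 -0.0506  0.042 ] -> [-0.0033  0.0008  0.0002]
spin -0.001 t 31.175 R z [ 0.0021 -0.0015 -1.    ]
```

View pics/p6.png

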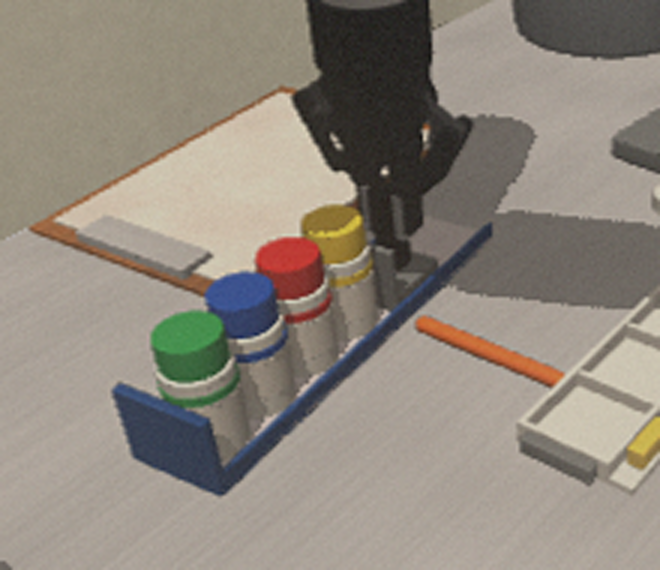

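Call:
apply_moves([
  [-0.0005,0,0],
  [-0.001,0,0],
  [-0.0015,0,0],
  [-0.002,0,0],
  [-0.0025,0,0],
], spin=[0,0,0,0,0])

```text
time: 31.85
ee_pos: [0.6558, -0.0515, 0.0422]
ee_rot: [-0.0, 0.749, -0.662, 0.001]
contact_force: [5.7, -3.5, 0.9]
grip_width: 0.0176
grip_force: 26.3
```

Call:
apply_moves([
  [-0.0003,0,0],
  [-0.0006,0,0],
  [-0.0009,0,0],
  [-0.0012,0,0],
  [-0.0015,0,0],
], spin=[0,0,0,0,0])

```text
time: 32.48
ee_pos: [0.6557, -0.0507, 0.0422]
ee_rot: [0.0, 0.749, -0.662, 0.002]
contact_force: [7.1, -6.2, -0.4]
grip_width: 0.0179
grip_force: 26.2
```

Call:
apply_moves([
  [-0.0003,0,0],
  [-0.0006,0,0],
  [-0.0009,0,0],
  [-0.0012,0,0],
  [-0.0012,0,0],
], spin=[0,0,0,0,0])

```text
time: 33.1
ee_pos: [0.6557, -0.0505, 0.0422]
ee_rot: [0.001, 0.749, -0.662, 0.002]
contact_force: [7.5, -10.0, -1.3]
grip_width: 0.0178
grip_force: 26.1
```

Run:
```python
from h import *
goals([(*lane(0.001,-.068),.042)])
caps('t7.png')
```

```text
[ 0.6549 -0.0506  0.042 ] -> [-0.      0.0008  0.0002]
spin -0.0014 t 33.1 R z [ 0.0021 -0.004  -1.    ]
yellow [212 101  22  24 440] lane y,x -0.006353630935495291 -0.0014923878427253179
red [186 104  22  22 407] lane y,x 0.03774945551443153 -0.00010850838582465716
blue [169 107  13  21 225] lane y,x 0.07370714580572199 -0.00021639830837205665
```

Call:
apply_moves([
  [0.0004,0,0],
  [0.0008,0,0],
  [0.0012,0,0],
  [0.0012,0,0],
  [0.0012,0,0],
], spin=[0,0,0,0,0])

```text
time: 33.78
ee_pos: [0.6557, -0.0506, 0.0422]
ee_rot: [0.0, 0.749, -0.662, 0.002]
contact_force: [6.0, -4.4, 0.6]
grip_width: 0.0181
grip_force: 26.3
```

Call:
apply_moves([
  [0,0,0],
  [0,0,0],
  [0,0,0],
  [0,0,0],
  [0,0,0],
], spin=[0,0,0,0,0], grip=-1)

```text
time: 34.4
ee_pos: [0.6545, -0.0487, 0.0415]
ee_rot: [0.0, 0.749, -0.662, -0.0]
contact_force: [0.5, -0.2, 0.1]
grip_width: 0.0856
grip_force: 0.0
```

Call:
apply_moves([
  [0,0,-0.02],
  [0,0,-0.06],
  [0,0,-0.1],
  [0,0.04,-0.11],
  [0,0.1,-0.11],
], spin=[0,0,0,0,0])

```text
time: 35.02
ee_pos: [0.5557, -0.0609, 0.1523]
ee_rot: [-0.001, 0.749, -0.662, 0.001]
contact_force: [-0.9, 0.2, 1.0]
grip_width: 0.0855
grip_force: 0.0
```

Call:
apply_moves([
  [0.03,0.04,0],
  [0.07,0.08,0],
  [0.11,0.12,0],
  [0.13,0.14,0],
  [0.13,0.14,0],
], spin=[0,0,0,0,0])

```text
time: 35.65
ee_pos: [0.4313, -0.2083, 0.1519]
ee_rot: [-0.0, 0.748, -0.663, 0.0]
contact_force: [0.4, -0.0, -0.6]
grip_width: 0.0853
grip_force: 0.0
```

Run:
```python
from h import *
a=caps('t8.png');b=snap('side','s8.png')
c=np.vstack([cv2.resize(a[80:165,100:320],(760,294),interpolation=cv2.INTER_CUBIC),cv2.resize(b[110:255,80:450],(760,298),interpolation=cv2.INTER_CUBIC)])
cv2.imwrite('pics/f8.png',c[:,:,::-1])
```

```text
yellow [211 101  23  24 451] lane y,x -0.006118280801695075 -0.0014745451496748219
red [188 104  16  20 229] lane y,x 0.04018825406267409 0.0013999990742874502
blue [160 107  22  22 409] lane y,x 0.081305262613903 -0.0003035976078452629
green [133 110  23  22 419] lane y,x 0.12553416815481816 -0.0007257659990601573
```

View pics/f8.png

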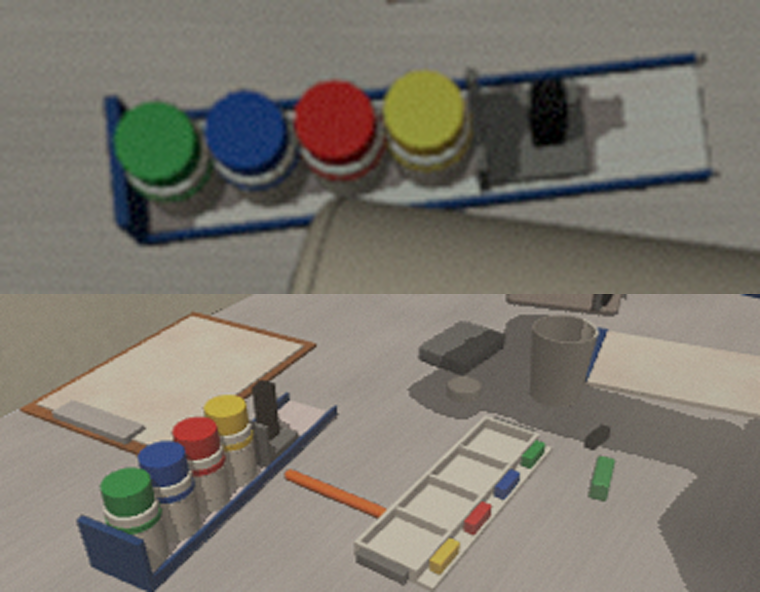

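The row is upright and packed in the order green, blue, red, yellow, at y = 125.5, 81.3, 38 and -6 mm. The stop touches it and the robot is clear.

```bash
python3 -c "
from station import ticket
print(ticket.hand_in())"
```

```text
the job is handed in; nothing more can be done
None
```

The four jars stand upright in the lane in reversed order (green, blue, red, yellow from the fixed wall), the end stop is snug against them and released, and the job was handed in at about 36 s of the 99 s allowed.

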